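# Free the ratchet pawl with the release bar and lower the sample lift

### The arm

A 6-joint arm with a two-finger parallel gripper is mounted at the origin on a cart in front of the work surface, level with it; the furniture and walls round the work are solid. World frame = base frame: x ahead of the robot, y to its left, z up, the work surface at z = 0. Lengths are in mm, angles in rad, forces in N, time in s.
With the tool pointing down it reaches from about 350 to 775 mm from the base axis. Payload 7.3 kg.
Tool frame: the origin (TCP) lies on the centre line of the jaws, within the pads' length; the fingertips stand 17 mm ahead of it and the grasp point (between the pads) lies 2 mm behind it; z points along the fingers, y is the line along which they close (so a half turn about z gives the same grasp; the last joint's range is limited). The gripper opens to 92 mm and grips with 3 to 60 N. Pads are 19 mm wide; open, the fingers measure 130 mm over their backs; the gripper's body (75 mm by 190 mm) begins 47 mm behind the grasp point.
Start: joints at [-1.264, 0.342, 1.524, -0, 1.275, -0.146], TCP at [229.703, -472.101, 243.741] pointing down, gripper open.
Joint ranges: [-2.53, 2.53], [-0.77, 2.02], [0.04, 2.7], [-1, 4.14], [0.28, 2.66], [-3.11, 3.11]. Speed limits (rad/s): [2.57, 2.57, 3.14, 3.14, 3.14, 3.14].

### API

Orientations are given as [roll, pitch, yaw] about the fixed x, y, z axes, in that order (R = Rz(yaw) Ry(pitch) Rx(roll)).
In Python, from plant import bot gives the robot as it stands. The module is installed in compiled form; this text tells all that it offers.
- The arm moves only by the shell command python3 -m pendant 'ROWS'. ROWS is JSON, a list of rows, each a list of 3 entries, a list of its own where there are three numbers: the shift along the world's x, y, z as a fraction of full scale, then the turn, a rotation vector about the world's x, y, z as a fraction of full scale, then the opening, from -1 (shut) to 1 (fully open), so that 0 is half open. In form: [[[tx, ty, tz], [rx, ry, rz], claw], ...]. A call has exactly 10 rows; each row shifts and turns the commanded pose from where the row before left it; what a row does not reach is not made up. Full scale, the value 1, is 30 mm for a shift and 0.12 rad for a turn. A row lasts 1/12 s, in which the tool goes at most 41.7 mm and 7.16 degrees, less where a joint would pass 70% of its speed; a pose out of reach is approached as far as the arm can. A call with a number of a shift or a turn outside -1 to 1 is refused whole. A call with a gripper value outside its range is refused whole. The fingers move at their own pace and stop on an object; the grip force is fixed at half the most. Time passes only in rows, so rows that do not move let the fingers close, or fill a call up. It gives the time, the measured TCP pose, the force, the opening and the grip force at its end, in the units of the state.
- bot.get_obs(): the state, without advancing time (a new reading comes with each control period).
- bot.capture(name): name is "scene" or "top" or "wrist"; returns the picture (400x640x3 uint8, blue, green, red); there is no depth.
- bot.camera_params(name): a dict with "fovy" (degrees; the focal length in pixels is half the picture's height over the tangent of half this angle, whatever the lens; pixels are square), "cx", "cy" (the principal point, pixels), "camera_from_world" (4x4, takes a point from world to camera coordinates). Camera axes: x right, y down, z forward; pixel columns grow to the right and rows downward; lengths in mm; the calibration is good to about 2 mm. The wrist camera is an equidistant fisheye: a pixel r from the principal point sees the ray r / f radians off the axis. A picture is of the moment at which its call begins: read the wrist's pose just before it. camera_params takes no time and is no camera call; for the wrist camera it gives the pose at the moment of the call.
- bot.close_job(): hands the job in; it is judged then, once.
The state is a dict: "time": time; "joint_positions": joint angles; "dq": joint speeds; "tau": joint torques, N m; "tool_pos": TCP position; "tcp_rot": TCP orientation; "contact_force": force on the tool from outside, world axes, zero at the start; "moment": the same for the moment, N m; "grip_width": finger opening in mm; "finger_force": force on a finger pad.
Only numpy, scipy, OpenCV 4.12 (cv2) and the standard library are available. Lean on these libraries where they do the work, as an engineer would, in place of code of your own. Each camera call takes 0.05 s, during which the arm holds its last target. There are 200 camera calls.

### The job

Pick up the release bar, slip its rod into the slot under the lift's ratchet pawl and flick the pawl up and right over so that it stays thrown back; do not touch the pawl with the hand, and handle it lightly (never more than 12 N on the pawl, nor 15 N on the frame). Lay the bar flat on the worktop, then with the closed fingers press the platform down by its pad, gently, until it is firmly home on its stop (10 to 20 N there, never over 25 N). Both cups must stay standing on the platform, and leave the other things where they are.

Things in the scene. Friction and masses are not known exactly. Their poses are not given: they have to be found in the camera images.
- bar_grip (a point): The release bar, a loose hand tool lying flat: black ribbed grip 70 mm long, 18 wide, 16 high, with a straight steel rod 6 mm thick sticking out 96 mm from one end. This point is the centre of the grip (8 mm up when it lies on the worktop). Its x axis runs along the rod to the tip, 131 mm from this point; z is up.
- ledge (a point): Point on the flat level top (76 mm high) of the fixed ratchet lift's metal ledge, right of its toothed wheel, in front of the slot under the pawl. x: from the lift's front (wheel, pawl) to its back; y: its left; z: up. The bare ledge reaches 12 mm to -x, +y and -y. The slot, 11 mm high between ledge and pawl, begins 14.5 mm to +x, is 19 mm deep and free 12 mm to each side; a wall follows at 38 mm.
- pivot (a point): The pawl's hinge axis (along the lift's x), 92 mm high, at mid-depth of the pawl; axes as at the ledge. The pawl is a steel bar 62 mm long from here towards the lift's left, 19 mm deep, 10 mm thick (underside 5 mm below the axis when engaged), its nose down in the teeth of the wheel. Round boss of radius 8 mm at the axis.
- pawl (a joint): Pawl angle, rad: 0 = level, engaged; grows as the free end swings up and over to the lift's right. Only its weight holds it down (2 to 3 N at 22 mm from the axis); it falls back while short of upright (1.57) and past upright falls by itself to its back stop at 2.3.
- press_pad (a point): Top centre of the round black press pad, 24 mm across, 6 mm high, on the right part of the lift's load platform (80 x 118 x 8 mm plate); 176 mm high at the start; axes as at the ledge. The platform slides straight down; a damped friction brake holds it where it is left, so 2 to 7 N of push moves it slowly. With the pawl in the wheel it cannot go down.
- platform (a joint): How far the platform has gone down from its start, m. Home, on the stop, is anywhere from 0.032 to 0.048.
- stop_seat (a point): Where the adjustable stop screw (steel head 20 mm across with a firm rubber face that gives about 1.2 mm in 10 N) comes out of the top of the lift's housing, under the platform; 104 mm high. The screw stands out by 10 to 26 mm, set differently each time, is not measured and cannot be moved: feel for it. The platform is home when its underside is pressed onto the rubber.
- platform_top (a point): Point on the platform's top face between the two cups; moves with the platform; z up.
- load_cup_0: The load: capped sample cup, 35 mm across, 24 mm high, loose on the platform near its middle. Origin at the centre of its underside; z up.
- load_cup_1: The load: second, equal sample cup, at the left end of the platform. Origin at the centre of its underside; z up.
- cup_spare: A spare capped sample cup on the worktop, 35 mm across, 24 mm high; a bystander. Origin at the centre of its underside.
- bottle_white: White-capped bottle, 52 mm across, 112 mm high; a bystander. Origin at the centre of its underside.
- tube_clear: Capped clear tube standing upright, 36 mm across, 118 mm high; a bystander. Origin at the centre of its underside.
- drop_bottle: Brown dropper bottle, 30 mm across, 78 mm high; a bystander. Origin at the centre of its underside.
There are look-alikes about, which are no part of the job. Of the things that look like the part that bears bar_grip, the larger one is meant.

How it is judged (in metres and radians):
On the way, in this order (a step that is already met when the one before it is completed fails the run):
1. The pawl has been thrown over past upright and stays there, the platform still up (value of joint pawl above 1.8 rad and value of joint platform below 0.01 m), for 0.2 s.
2. The bar lies flat on the worktop, out of the hand, before the platform is lowered (height (world z) of bar_grip below 0.014 m and angle between bar_grip's own z axis and vertical below 0.2 rad and contact force between the fingers and bar below 0.1 N and value of joint platform below 0.01 m), for 0.1 s.
3. The platform is home on its stop and is pressed by the fingers with 10 N or more (contact force between platform and stop_rubber above 5 N and contact force between the fingers and platform above 10 N), for 0.1 s.
At the end, for the whole second after the job is handed in: The pawl is thrown back (over 1.8 rad), the platform's underside rests on the rubber of the stop (over 0.5 N), both cups stand upright on the platform within 35 mm of its marked point, and the bar lies flat and still on the worktop (value of joint pawl above 1.8 rad and contact force between platform and stop_rubber above 0.5 N and height (world z) of bar_grip below 0.014 m and angle between bar_grip's own z axis and vertical below 0.2 rad and linear speed of bar below 0.02 m/s and angle between each of load_cup_0, load_cup_1's own z axis and vertical below 0.15 rad and horizontal distance between each of load_cup_0, load_cup_1 and platform_top below 0.035 m and z of load_cup_0 in the frame of platform_top between -0.004 and 0.006 m and z of load_cup_1 in the frame of platform_top between -0.004 and 0.006 m); the robot touches nothing.
It fails at once if The hand touches the pawl (contact force between any of the fingers, the arm and pawl above 0.5 N).
It fails at once if The pawl is loaded with more than 12 N by the bar (contact force between bar and pawl above 12 N).
It fails at once if The bar is pressed on the lift with more than 15 N (contact force between bar and lift above 15 N).
It fails at once if The platform is pressed with more than 25 N (contact force between any of the fingers, the arm, bar and platform above 25 N).
It fails at once if A bystander is moved by more than 20 mm (distance of any of cup_spare, bottle_white, tube_clear, drop_bottle from where it was at the start of the episode above 0.02 m).
It also fails if it takes over 72 s, if anything falls off the work surface, if the arm or the gripper's body presses on something with over 40 N, if the wrist force passes 120 N, or if a joint passes its speed limit or range.

## Working session

There is one attempt and no reset: what is moved stays moved. The work goes in short steps, Python scripts to look and compute and a shell command to move; the robot and the scene stay as the last step left them, time stands still between calls to the robot, and variables do not carry over. Pictures are saved under pics/ and viewed, at most 10 in all, crops included, and the job is handed in when it is done.

```bash
mkdir -p pics; cat > h.py <<'E'
import numpy as np, cv2
from plant import bot
def grab(n,tag):
    p=bot.camera_params(n); im=bot.capture(n); cv2.imwrite(f'pics/{tag}.png',im); np.save(f'pics/{tag}.npy',p,allow_pickle=True); return im,p
def load(tag): return np.load(f'pics/{tag}.npy',allow_pickle=True).item()
def ray(p,u,v,fish=False):
    f=200/np.tan(np.radians(p['fovy'])/2); T=np.array(p['camera_from_world']); x,y=u-p['cx'],v-p['cy']
    if fish:
        r=np.hypot(x,y); t=r/f; d=np.array([x/r*np.sin(t),y/r*np.sin(t),np.cos(t)]) if r>0 else np.array([0,0,1.])
    else: d=np.array([x/f,y/f,1.])
    R=T[:3,:3]; d=R.T@d; return -R.T@T[:3,3], d/np.linalg.norm(d)
def atz(p,u,v,z,fish=False):
    o,d=ray(p,u,v,fish); return o+d*(z-o[2])/d[2]
def tri(rs):
    A=sum(np.eye(3)-np.outer(d,d) for o,d in rs); b=sum((np.eye(3)-np.outer(d,d))@o for o,d in rs)
    x=np.linalg.solve(A,b); return x,[float(np.linalg.norm(np.cross(x-o,d))) for o,d in rs]
def proj(p,X,fish=False):
    f=200/np.tan(np.radians(p['fovy'])/2); T=np.array(p['camera_from_world']); c=T[:3,:3]@np.array(X,float)+T[:3,3]
    if fish:
        r=np.hypot(c[0],c[1]); t=np.arctan2(r,c[2]); return p['cx']+f*t*c[0]/r, p['cy']+f*t*c[1]/r
    return p['cx']+f*c[0]/c[2], p['cy']+f*c[1]/c[2]
E
python3 - <<'E'
from h import *
a,p=grab('scene','s0'); b,q=grab('top','t0')
for r in (p,q): print(r['fovy'],r['cx'],r['cy'],-np.array(r['camera_from_world'])[:3,:3].T@np.array(r['camera_from_world'])[:3,3])
o=bot.get_obs(); print(o)
E
```

```text
43.78203100373025 316.02214461748633 200.31108282222587 [ 102.34372083  469.66860224 1040.17541881]
46.00708970247957 315.70390729082766 202.37321007044955 [ 382.87586583 -187.47481642 1158.86902544]
{'time': 0.1, 'joint_positions': array([-1.26400618e+00,  3.42625459e-01,  1.52489824e+00, -2.27403289e-05,
        1.27543800e+00, -1.45981946e-01]), 'dq': array([ 5.72245250e-04, -2.15909817e-03, -2.80347025e-03, -2.54119097e-05,
        1.99950424e-03,  1.79654679e-03]), 'tau': array([ 1.64388504e-03, -4.32004559e+01, -2.44694728e+01,  7.18925754e-02,
        5.26019465e-02, -7.40403289e-05]), 'tool_pos': array([ 229.58451864, -471.75884983,  243.13689488]), 'tcp_rot': array([-3.14023501e+00, -1.77631025e-04,  4.52778605e-01]), 'contact_force': array([-0.19392923, -0.00973187, -0.84373108]), 'moment': array([ 0.04161745, -0.0161114 , -0.02409305]), 'finger_force': 0.0, 'grip_width': 91.91598586161776}
```

View pics/s0.png

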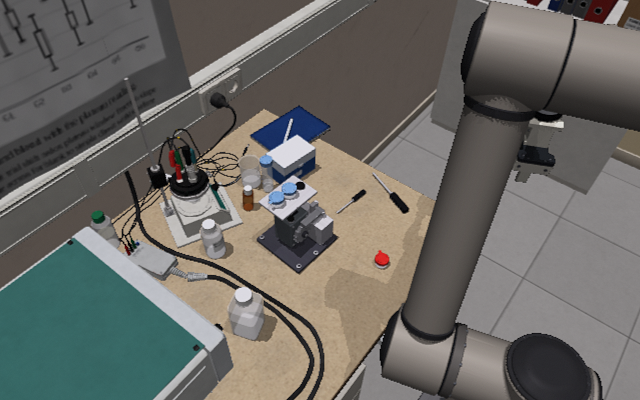

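View pics/t0.png

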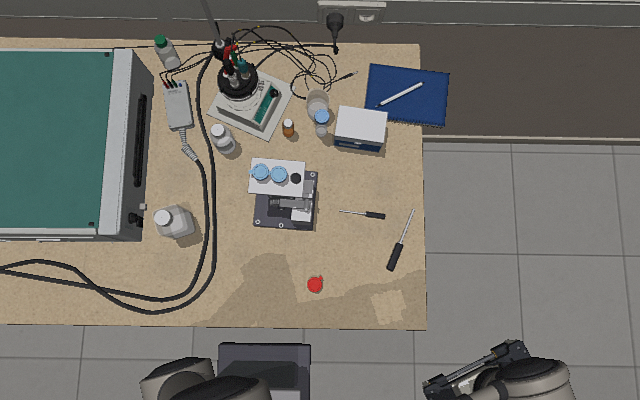

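The top view shows the lift at about (285,195). The large release bar runs from its grip at (397,257) to its tip at (412,210). The small look-alike is at (362,214). Next I'll enlarge both views.

```bash
python3 - <<'E'
from h import *
b=cv2.imread('pics/t0.png'); a=cv2.imread('pics/s0.png')
A=cv2.resize(b[150:275,235:425],None,fx=4.2,fy=4.2,interpolation=cv2.INTER_CUBIC)[:, :798]
cv2.imwrite('pics/t0c.png',A)
B=cv2.resize(a[165:275,250:415],None,fx=4.8,fy=4.8,interpolation=cv2.INTER_CUBIC)[:, :798]
cv2.imwrite('pics/s0c.png',B)
E
```

```text
(no output)
```

View pics/t0c.png

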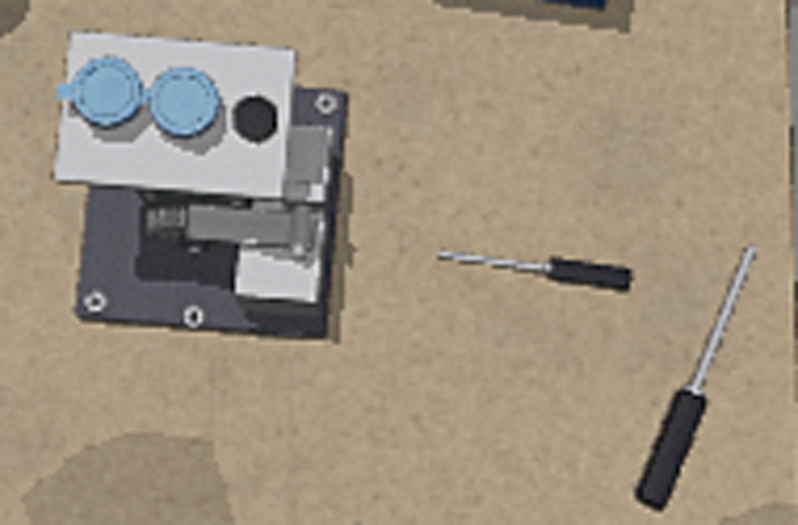

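View pics/s0c.png

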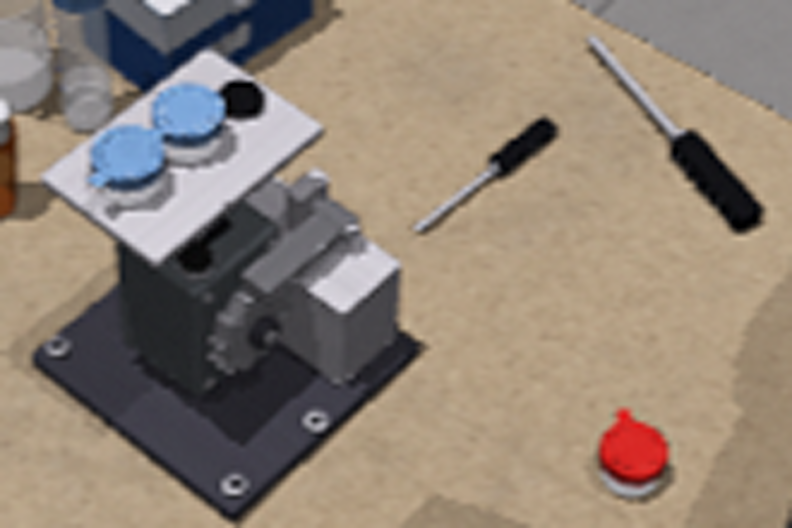

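The crops show the ledge's top corners, front-left and front-right. In the top crop they are (236,293) and (317,301), and in the scene crop (347,315) and (400,265). The pawl runs from its boss at (305,235) to its nose at (190,222), and the pad is at (255,119) in the top crop and (241,99) in the scene crop.

```bash
python3 - <<'E'
from h import *
p,q=load('s0'),load('t0')
T=lambda X,Y:(235+(X+.5)/4.2-.5,150+(Y+.5)/4.2-.5)
S=lambda X,Y:(250+(X+.5)/4.8-.5,165+(Y+.5)/4.8-.5)
pts={'ledgeFL':((236,293),(347,315)),'ledgeFR':((317,301),(400,265)),'pad':((255,119),(241,99)),
'gripend':((651,500),(747,220)),'gripfront':((692,398),(683,145)),'tip':((751,248),(594,42)),
'platFL':((56,180),(160,264)),'platFR':((282,196),(323,130)),'platBL':((72,33),(42,178)),
'cup0':((184,102),(187,112)),'cup1':((107,92),(127,153))}
for k,(t,s) in pts.items():
    x,e=tri([ray(q,*T(*t)),ray(p,*S(*s))]); print(k,x.round(1),np.round(e,1))
for k,X,Y,z in [('pawlnoseF',190,235,97),('pawlnoseB',190,207,97),('pawlRF',300,244,97),('ledgeBL',243,248,76),('ledgeBR',322,254,76),('boss',303,232,98),('gfront',692,395,8),('gend',652,499,8),('tip',751,248,8),('baseFL',78,318,8),('baseFR',327,337,8),('baseBR',346,92,8)]:
    print(k,atz(q,*T(X,Y),z).round(1))
for k,X,Y,z in [('gfront',683,142,8),('gend',747,222,8),('tip',594,42,8),('spare',633,452,24)]:
    print(k,'S',atz(p,*S(X,Y),z).round(1))
print('tubes',[atz(q,*c).round() for c in [(320,117,118),(288,128,78),(220,132,112)]])
E
```

```text
ledgeFL [ 540.7 -133.4   71.3] [1.7 1.7]
ledgeFR [ 538.4 -177.8   70. ] [0.3 0.3]
pad [ 617.5 -145.4  171. ] [0.4 0.4]
gripend [ 434.8 -372.8    2. ] [0.2 0.2]
gripfront [ 494.  -397.7    2.7] [0.6 0.6]
tip [ 582.5 -434.9    1.9] [1.9 1.9]
platFL [584.6 -44.2 165. ] [1. 1.]
platFR [ 578.4 -160.1  163. ] [1.2 1.2]
platBL [663.1 -49.1 165.1] [0.5 0.5]
cup0 [ 621.8 -110.   188.6] [0.2 0.2]
cup1 [626.  -71.2 189.9] [0.1 0.1]
pawlnoseF [ 570.1 -108.1   97. ]
pawlnoseB [ 585.6 -107.6   97. ]
pawlRF [ 566.  -168.1   97. ]
ledgeBL [ 566.9 -136.1   76. ]
ledgeBR [ 564.2 -180.    76. ]
boss [ 572.5 -169.6   98. ]
gfront [ 495.8 -396.5    8. ]
gend [ 435.3 -372.3    8. ]
tip [ 583.2 -432.9    8. ]
baseFL [535.4 -37.3   8. ]
baseFR [ 526.4 -183.3    8. ]
baseBR [ 674.2 -192.3    8. ]
gfront S [ 492.6 -395.4    8. ]
gend S [ 431.9 -366.8    8. ]
tip S [ 577.9 -430.2    8. ]
spare S [ 392.  -185.2   24. ]
tubes [array([ 777., -197.,  118.]), array([ 763., -121.,   78.]), array([739.,  35., 112.])]
```

```bash
python3 -m pendant '[[[0.837,0.273,-0.31],[0,0,-0.707],1],[[0.837,0.273,-0.31],[0,0,-0.707],1],[[0.837,0.273,-0.31],[0,0,-0.707],1],[[0.837,0.273,-0.31],[0,0,-0.707],1],[[0.837,0.273,-0.31],[0,0,-0.707],1],[[0.837,0.273,-0.31],[0,0,-0.707],1],[[0.837,0.273,-0.31],[0,0,-0.707],1],[[0.837,0.273,-0.31],[0,0,-0.707],1],[[0.837,0.273,-0.31],[0,0,-0.707],1],[[0.837,0.273,-0.31],[0,0,-0.707],1]]'
python3 - <<'E'
from h import *
im,p=grab('wrist','w0')
print(bot.get_obs()['tool_pos'],bot.get_obs()['tcp_rot'],p['fovy'])
for X in [(434,-371,8),(464,-383,8),(494,-396,8),(584,-433,8)]: print(proj(p,X,True))
E
```

```text
time: 0.93
tool_pos: [481.8, -389.4, 149.8]
tcp_rot: [-3.141, 0.001, -0.4]
contact_force: [-0.2, -0.5, -0.2]
grip_width: 91.7
finger_force: 0.0
[ 485.23037313 -386.92878899  147.69853299] [-3.13866836e+00  1.18381290e-03 -4.03052912e-01] 65.70646984690485
(np.float64(321.8775829780681), np.float64(239.49685250868492))
(np.float64(321.24285526691006), np.float64(209.2783447274117))
(np.float64(321.54420008278555), np.float64(176.40708207452647))
(np.float64(320.44547679243226), np.float64(71.2965819627085))
```

View pics/w0.png

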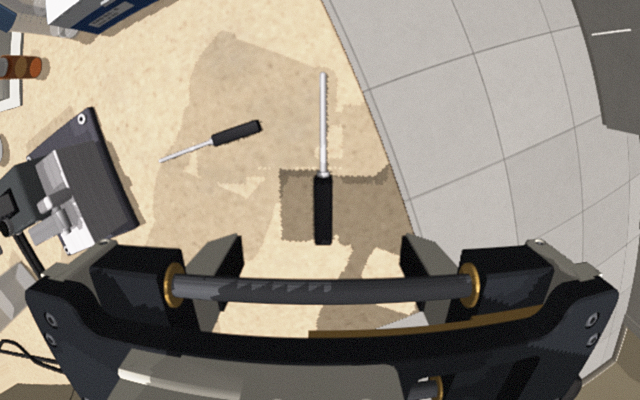

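The wrist view shows the bar almost where predicted: grip end (323,244), grip front (323,177), tip (323,72).

```bash
python3 - <<'E'
from h import *
p=load('w0')
P=[atz(p,*c,True) for c in [(323,244,8),(323,176.5,8),(323.3,72,8)]]
for x in P: print(x.round(1))
d=P[2]-P[0]; print(np.linalg.norm(d),np.linalg.norm(P[1]-P[0]),np.arctan2(d[1],d[0]))
g=P[2]-131*d/np.linalg.norm(d); print('grip',g, 'grasp',g+18*d/np.linalg.norm(d))
o=bot.get_obs(); print(o['tool_pos'],o['tcp_rot'])
E
```

```text
[ 428.9 -370.1    8. ]
[ 493.4 -397.2    8. ]
[ 582.4 -435.1    8. ]
166.71042966082356 69.9647745877612 -0.4006077248841429
grip [ 461.78334853 -384.0063108     8.        ] grasp [ 478.35818349 -391.0259152     8.        ]
[ 485.23037313 -386.92878899  147.69853299] [-3.13866836e+00  1.18381290e-03 -4.03052912e-01]
```

```bash
python3 -m pendant '[[[-0.08,-0.03,-0.6],[0,0,-0.04],1],[[0,0,-0.6],[0,0,0],1],[[0,0,-0.6],[0,0,0],1],[[0,0,-0.6],[0,0,0],1],[[0,0,-0.6],[0,0,0],1],[[0,0,-0.6],[0,0,0],1],[[0,0,-0.4],[0,0,0],1],[[0,0,-0.25],[0,0,0],1],[[0,0,-0.11],[0,0,0],1],[[0,0,0],[0,0,0],1]]'
python3 -m pendant '[[[0,0,0],[0,0,0],0],[[0,0,0],[0,0,0],-0.5],[[0,0,0],[0,0,0],-1],[[0,0,0],[0,0,0],-1],[[0,0,0],[0,0,0],-1],[[0,0,0],[0,0,0],-1],[[0,0,0],[0,0,0],-1],[[0,0,0],[0,0,0],-1],[[0,0,0],[0,0,0],-1],[[0,0,0],[0,0,0],-1]]'
```

```text
time: 1.82
tool_pos: [478.2, -391.0, 19.5]
tcp_rot: [-3.141, 0.001, -0.4]
contact_force: [-0.1, -0.5, -1.0]
grip_width: 91.9
finger_force: 0.0
time: 2.65
tool_pos: [478.4, -391.1, 19.9]
tcp_rot: [3.142, 0.0, -0.4]
contact_force: [0.8, -0.1, 0.7]
grip_width: 29.6
finger_force: 0.0
```

```bash
python3 -m pendant '[[[0,0,0],[0,0,0],-1],[[0,0,0],[0,0,0],-1],[[0,0,0],[0,0,0],-1],[[0,0,0],[0,0,0],-1],[[0,0,0],[0,0,0],-1],[[0,0,0],[0,0,0],-1],[[0,0,0],[0,0,0],-1],[[0,0,0.1],[0,0,0],-1],[[0,0,0.3],[0,0,0],-1],[[0,0,0.4],[0,0,0],-1]]'
```

```text
time: 3.48
tool_pos: [477.9, -390.7, 44.0]
tcp_rot: [-3.141, 0.002, -0.4]
contact_force: [-0.1, -0.4, -0.8]
grip_width: 17.3
finger_force: 30.0
```

```bash
python3 -m pendant '[[[-0.2,0.2,0.6],[0,0,0.15],-1],[[-0.3,0.8,0.6],[0,0,0.3],-1],[[-0.3,0.95,0.6],[0,0,0.3],-1],[[-0.3,1,0.53],[0,0,0.3],-1],[[-0.3,1,0],[0,0,0.3],-1],[[-0.3,1,0],[0,0,0.3],-1],[[-0.3,1,0],[0,0,0.3],-1],[[-0.3,1,0],[0,0,0.3],-1],[[-0.2,0.95,0],[0,0,0.3],-1],[[-0.13,0.5,0],[0,0,0.31],-1]]'
python3 -m pendant '[[[0,0,0],[0,0,0],-1],[[0,0,0],[0,0,0],-1],[[0,0,0],[0,0,0],-1],[[0,0,0],[0,0,0],-1],[[0,0,0],[0,0,0],-1],[[0,0,0],[0,0,0],-1],[[0,0,0],[0,0,0],-1],[[0,0,0],[0,0,0],-1],[[0,0,0],[0,0,0],-1],[[0,0,0],[0,0,0],-1]]'
python3 - <<'E'
from h import *
im,p=grab('wrist','w1'); o=bot.get_obs(); print(o['tool_pos'],o['tcp_rot'],o['contact_force'])
a,_=grab('scene','s1'); b,_=grab('top','t1')
d=np.array([np.cos(-.057),np.sin(-.057),0]); n=np.array([-d[1],d[0],0])
L=np.array([552,-147.5,76.])
for k,X in dict(ledge=L,FL=L-12*d+12*n,pivot=L+24*d-22*n+[0,0,16],nose=L+14.5*d+40*n+[0,0,21]).items(): print(k,np.round(proj(p,X,True)))
cv2.imwrite('pics/w1c.png',cv2.resize(im[20:250,200:480],None,fx=2.6,fy=2.6,interpolation=cv2.INTER_CUBIC))
E
```

```text
time: 4.32
tool_pos: [398.4, -136.6, 115.0]
tcp_rot: [-3.141, -0.0, -0.054]
contact_force: [-0.3, 1.3, 0.2]
grip_width: 17.6
finger_force: 30.0
time: 5.15
tool_pos: [399.5, -139.2, 113.8]
tcp_rot: [-3.142, 0.0, -0.057]
contact_force: [0.0, -0.3, 0.1]
grip_width: 17.8
finger_force: 30.0
[ 399.48026949 -139.11582153  113.79090364] [ 3.14155713e+00  1.42009278e-04 -5.72273203e-02] [-0.00792488  0.31059987 -0.72361172]
ledge [319. -14.]
FL [298.   4.]
pivot [359. -60.]
nose [243. -46.]
```

View pics/w1c.png

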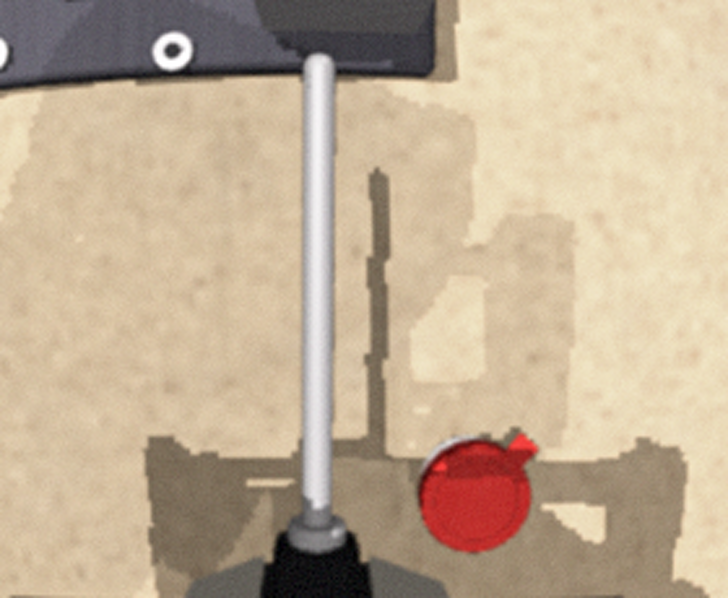

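The rod tip is at crop (318,58), pointing straight along the tool. The ledge lies outside the frame, so I'll use the fixed cameras for the relative position of tip and ledge.

```bash
python3 - <<'E'
from h import *
pw,p,q=load('w1'),load('s1'),load('t1')
a=cv2.imread('pics/s1.png')[170:270,255:355]; b=cv2.imread('pics/t1.png')[160:260,240:340]
r=lambda i:cv2.resize(i,(400,400),interpolation=cv2.INTER_CUBIC)
cv2.imwrite('pics/c1.png',np.hstack([r(b),r(a)]))
print('tip by wrist',atz(pw,200+318/2.6,20+57/2.6,101.9,True))
o=bot.get_obs(); t=np.array(o['tool_pos']); d=np.array([np.cos(-.057),np.sin(-.057),0])
tip=t+113*d; tip[2]-=11.9; print('tip',tip)
u,v=proj(q,tip); print('top crop',(u-240)*4,(v-160)*4)
u,v=proj(p,tip); print('scene crop',400+(u-255)*4,(v-170)*4)
E
```

```text
tip by wrist [ 511.31791138 -147.20318915  101.9       ]
tip [ 512.31367603 -145.523974    101.91220575]
top crop 222.24731850055423 282.6272153035434
scene crop 715.9655109835335 219.89647563607366
```

View pics/c1.png

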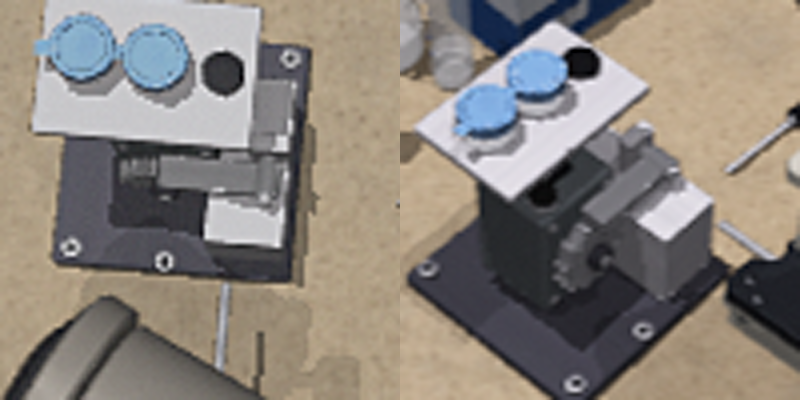

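Top crop: tip (225,282), ledge front-left corner (204,240), front-right (282,247), pawl nose (160,~172) and boss (270,182). Scene crop: tip (722,224), ledge front-left (667,242), right (713,198). I'll apply the observed tip bias to both views.

```bash
python3 - <<'E'
from h import *
p,q=load('s1'),load('t1')
T=lambda X,Y:(240+(X-2.8)/4,160+(Y+.6)/4)
S=lambda X,Y:(255+(X-400-6)/4,170+(Y-4)/4)
for k,X,Y,z in [('FL',204,241,76),('FR',283,247,76),('BL',209,193,76),('noseF',160,187,97),('noseB',161,155,97),('rightF',262,194,97),('boss',270,182,100),('pad',223,73,176),('platFR',247,150,176),('platFL',33,131,176)]:
    print(k,atz(q,*T(X,Y),z).round(1))
for k,X,Y,z in [('FL',667,242,76),('FR',713,198,76),('pad',581,62,176)]: print(k,'S',atz(p,*S(X,Y),z).round(1))
for k,t,s in [('FL',(204,241),(667,242)),('FR',(283,247),(713,198)),('pad',(223,73),(581,62))]:
    x,e=tri([ray(q,*T(*t)),ray(p,*S(*s))]); print(k,x.round(1),np.round(e,1))
E
```

```text
FL [ 539.2 -131.7   76. ]
FR [ 536.4 -177.6   76. ]
BL [ 567.5 -134.    76. ]
noseF [ 567.  -106.9   97. ]
noseB [ 585.6 -106.9   97. ]
rightF [ 563.8 -165.3   97. ]
boss [ 570.3 -169.8  100. ]
pad [ 615.7 -144.8  176. ]
platFR [ 574.  -158.5  176. ]
platFL [582.4 -44.5 176. ]
FL S [ 541.4 -130.2   76. ]
FR S [ 540.2 -175.4   76. ]
pad S [ 617.6 -142.1  176. ]
FL [ 540.5 -131.2   75.2] [1.3 1.3]
FR [ 538.6 -176.7   75.1] [2.2 2.2]
pad [ 617.6 -144.1  173.7] [1.4 1.4]
```

```bash
python3 -m pendant '[[[0,0.07,-0.34],[0,0,0],-1],[[0,0.07,-0.34],[0,0,0],-1],[[0,0,0],[0,0,0],-1],[[0.3,-0.017,0],[0,0,0],-1],[[0.4,-0.023,0],[0,0,0],-1],[[0.4,-0.023,0],[0,0,0],-1],[[0.2,-0.011,0],[0,0,0],-1],[[0,0,0],[0,0,0],-1],[[0,0,0],[0,0,0],-1],[[0,0,0],[0,0,0],-1]]'
python3 - <<'E'
from h import *
p,q=load('s1'),load('t1')
a,_=grab('scene','s2'); b,_=grab('top','t2')
a=a[195:255,300:360]; b=b[175:235,270:330]
r=lambda i:cv2.resize(i,(400,400),interpolation=cv2.INTER_CUBIC)
cv2.imwrite('pics/c2.png',np.hstack([r(b),r(a)])); print(bot.get_obs()['tool_pos'])
E
```

```text
time: 6.13
tool_pos: [438.0, -137.0, 93.5]
tcp_rot: [-3.142, 0.001, -0.057]
contact_force: [-0.6, 0.4, -1.0]
grip_width: 17.6
finger_force: 30.0
[ 437.96616804 -137.00223766   93.46118704]
```

View pics/c2.png

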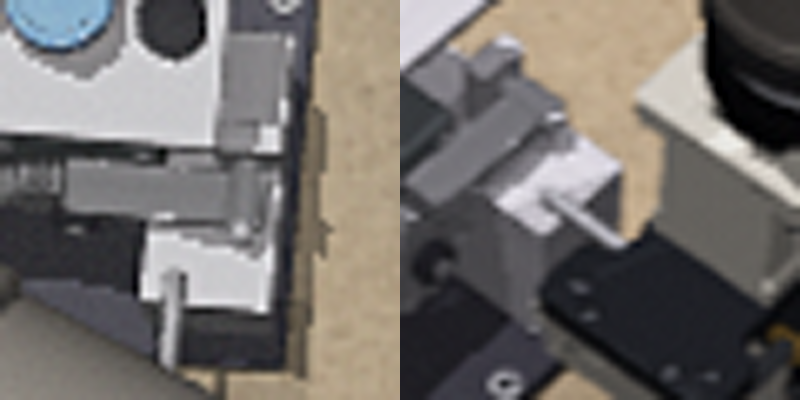

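Top crop: tip (173,272), pawl nose at x=65, so the rod sits at about r=25 mm from the pivot. The pawl's front edge, y≈215, is about 18 mm ahead, so I'll go forward 31 mm.

```bash
python3 -m pendant '[[[0.13,-0.0074,0],[0,0,0],-1],[[0.13,-0.0074,0],[0,0,0],-1],[[0.13,-0.0074,0],[0,0,0],-1],[[0.13,-0.0074,0],[0,0,0],-1],[[0.13,-0.0074,0],[0,0,0],-1],[[0.13,-0.0074,0],[0,0,0],-1],[[0.13,-0.0074,0],[0,0,0],-1],[[0.12,-0.0068,0],[0,0,0],-1],[[0,0,0],[0,0,0],-1],[[0,0,0],[0,0,0],-1]]'
```

```text
time: 7.07
tool_pos: [469.5, -138.8, 93.3]
tcp_rot: [-3.142, 0.0, -0.057]
contact_force: [0.4, 0.4, -0.9]
grip_width: 17.5
finger_force: 30.0
```

```bash
python3 -m pendant '[[[0,0,0.05],[0,0,0],-1],[[0,0,0.05],[0,0,0],-1],[[0,0.013,0.05],[0,0,0],-1],[[0,0.01,0.05],[0,0,0],-1],[[0,0.008,0.06],[0,0,0],-1],[[0,0.005,0.06],[0,0,0],-1],[[0,0.003,0.06],[0,0,0],-1],[[0,0,0.05],[0,0,0],-1],[[0,0,0],[0,0,0],-1],[[0,0,0],[0,0,0],-1]]'
```

```text
time: 7.9
tool_pos: [469.3, -137.6, 106.4]
tcp_rot: [-3.142, 0.0, -0.057]
contact_force: [-0.4, -0.4, -2.5]
grip_width: 17.9
finger_force: 30.0
```

```bash
python3 -m pendant '[[[0,-0.017,0.085],[0,0,0],-1],[[0,-0.017,0.085],[0,0,0],-1],[[0,-0.032,0.082],[0,0,0],-1],[[0,-0.032,0.082],[0,0,0],-1],[[0,-0.05,0.072],[0,0,0],-1],[[0,-0.05,0.072],[0,0,0],-1],[[0,-0.062,0.062],[0,0,0],-1],[[0,-0.062,0.062],[0,0,0],-1],[[0,0,0],[0,0,0],-1],[[0,0,0],[0,0,0],-1]]'
python3 - <<'E'
from h import *
a,p=grab('scene','s3'); b,q=grab('top','t3'); o=bot.get_obs(); print(o['contact_force'],o['moment'])
E
```

```text
time: 8.73
tool_pos: [469.8, -147.8, 124.8]
tcp_rot: [3.141, -0.001, -0.058]
contact_force: [0.0, -1.2, -1.2]
grip_width: 18.0
finger_force: 30.0
[ 0.20040024 -0.69620688 -1.37566901] [ 0.05173973  0.00142912 -0.01169669]
```

```bash
python3 - <<'E'
from h import *
a=cv2.imread('pics/s3.png')[180:255,285:360]; b=cv2.imread('pics/t3.png')[170:245,255:330]
r=lambda i:cv2.resize(i,(400,400),interpolation=cv2.INTER_CUBIC)
cv2.imwrite('pics/c3.png',np.hstack([r(b),r(a)]))
E
```

```text
(no output)
```

View pics/c3.png

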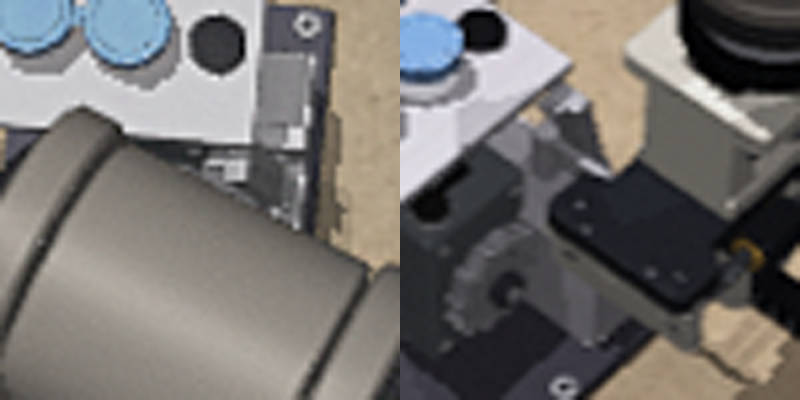

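The scene crop shows the pawl standing nearly upright at (570,130). I'll carry it on over.

```bash
python3 -m pendant '[[[0,-0.073,0.048],[0,0,0],-1],[[0,-0.073,0.048],[0,0,0],-1],[[0,-0.08,0.032],[0,0,0],-1],[[0,-0.08,0.032],[0,0,0],-1],[[0,-0.087,0.017],[0,0,0],-1],[[0,-0.087,0.017],[0,0,0],-1],[[0,-0.087,0],[0,0,0],-1],[[0,-0.087,0],[0,0,0],-1],[[0,0,0],[0,0,0],-1],[[0,0,0],[0,0,0],-1]]'
python3 - <<'E'
from h import *
a,p=grab('scene','s4')
o=bot.get_obs(); print(o['tool_pos'],o['contact_force'])
d3=cv2.imread('pics/s3.png').astype(int); 
print(np.abs(a.astype(int)-d3).sum(2)[180:255,285:325].mean())
E
```

```text
time: 9.67
tool_pos: [469.4, -167.2, 130.2]
tcp_rot: [3.142, 0.0, -0.058]
contact_force: [-0.4, -0.7, -0.8]
grip_width: 17.6
finger_force: 30.0
[ 469.35244358 -167.02985027  130.16447596] [-0.79492519 -0.80161637 -1.38005513]
29.709666666666667
```

```bash
python3 -m pendant '[[[-0.2,0.011,0],[0,0,0],-1],[[-0.4,0.023,0],[0,0,0],-1],[[-0.6,0.034,0],[0,0,0],-1],[[-0.8,0.045,0],[0,0,0],-1],[[-0.4,0,0],[0,0,0],-1],[[0,-0.5,0],[0,0,-0.2],-1],[[0,-0.9,0],[0,0,-0.3],-1],[[0,-0.9,0],[0,0,-0.3],-1],[[0.2,-0.9,0],[0,0,-0.3],-1],[[0.2,-0.9,0],[0,0,-0.3],-1]]'
python3 - <<'E'
from h import *
b,q=grab('top','t5'); a,p=grab('scene','s5')
a=a[170:260,255:345]; b=b[145:235,240:330]
r=lambda i:cv2.resize(i,(400,400),interpolation=cv2.INTER_CUBIC)
cv2.imwrite('pics/c5.png',np.hstack([r(b),r(a)])); print(bot.get_obs()['tool_pos'])
E
```

```text
time: 10.55
tool_pos: [408.9, -287.5, 130.4]
tcp_rot: [3.142, 0.0, -0.227]
contact_force: [0.4, -0.4, -0.5]
grip_width: 17.8
finger_force: 30.0
[ 409.99640817 -290.13974545  130.42671006]
```

View pics/c5.png

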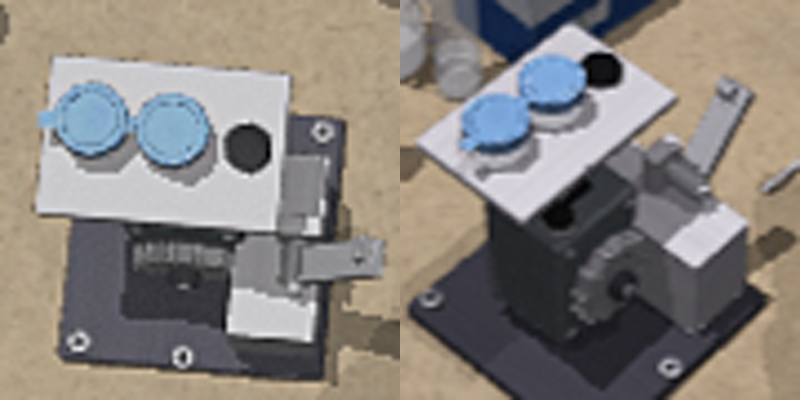

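The pawl lies thrown back to the right at (340,258) in the top crop, the cups are standing, and the platform is still up. Now I'll lay the bar down at its old place.

```bash
python3 -m pendant '[[[0.2875,-0.435,-0.35],[0,0,-0.1825],-1],[[0.2875,-0.435,-0.35],[0,0,-0.1825],-1],[[0.2875,-0.435,-0.35],[0,0,-0.1825],-1],[[0.2875,-0.435,-0.35],[0,0,-0.1825],-1],[[0.2875,-0.435,-0.35],[0,0,-0.1825],-1],[[0.2875,-0.435,-0.35],[0,0,-0.1825],-1],[[0.2875,-0.435,-0.35],[0,0,-0.1825],-1],[[0.2875,-0.435,-0.35],[0,0,-0.1825],-1],[[0,0,0],[0,0,0],-1],[[0,0,0],[0,0,0],-1]]'
python3 -m pendant '[[[0,0,-0.2],[0,0,0],-1],[[0,0,-0.2],[0,0,0],-1],[[0,0,-0.15],[0,0,0],-1],[[0,0,-0.1],[0,0,0],-1],[[0,0,-0.08],[0,0,0],-1],[[0,0,-0.06],[0,0,0],-1],[[0,0,-0.04],[0,0,0],-1],[[0,0,0],[0,0,0],-1],[[0,0,0],[0,0,0],-1],[[0,0,0],[0,0,0],-1]]'
```

```text
time: 11.48
tool_pos: [477.8, -390.0, 45.4]
tcp_rot: [-3.141, 0.002, -0.4]
contact_force: [0.2, -0.3, -0.7]
grip_width: 17.7
finger_force: 30.0
time: 12.32
tool_pos: [478.5, -391.1, 21.5]
tcp_rot: [3.141, -0.0, -0.4]
contact_force: [0.0, -0.3, -0.9]
grip_width: 17.8
finger_force: 30.0
```

Lower 1.2 mm more, then open and wait.

```bash
python3 -m pendant '[[[0,0,-0.02],[0,0,0],-1],[[0,0,-0.02],[0,0,0],-1],[[0,0,0],[0,0,0],-1],[[0,0,0],[0,0,0],-0.2],[[0,0,0],[0,0,0],-0.2],[[0,0,0],[0,0,0],-0.2],[[0,0,0],[0,0,0],-0.2],[[0,0,0],[0,0,0],-0.2],[[0,0,0],[0,0,0],-0.2],[[0,0,0],[0,0,0],-0.2]]'
python3 -m pendant '[[[0,0,0],[0,0,0],-0.2],[[0,0,0],[0,0,0],-0.2],[[0,0,0.4],[0,0,0],-0.2],[[0,0,0.6],[0,0,0],-0.2],[[0,0,0.8],[0,0,0],-0.2],[[0,0,0.9],[0,0,0],-0.2],[[0,0,0.9],[0,0,0],-0.6],[[0,0,0.9],[0,0,0],-1],[[0,0,0.9],[0,0,0],-1],[[0,0,0.9],[0,0,0],-1]]'
```

```text
time: 13.15
tool_pos: [478.4, -391.0, 20.2]
tcp_rot: [3.141, -0.0, -0.4]
contact_force: [0.6, 0.8, 0.7]
grip_width: 36.6
finger_force: 0.0
time: 13.98
tool_pos: [478.2, -390.8, 211.6]
tcp_rot: [3.141, -0.001, -0.4]
contact_force: [0.5, -0.6, 0.7]
grip_width: 14.6
finger_force: 0.0
```

```bash
python3 -m pendant '[[[0.23,0.41,0.1],[0,0,0.8],-1],[[0.23,0.41,0.1],[0,0,0.8],-1],[[0.23,0.41,0.1],[0,0,0.8],-1],[[0.23,0.41,0.1],[0,0,0.8],-1],[[0.23,0.41,0.1],[0,0,0.8],-1],[[0.23,0.41,0.1],[0,0,0.8],-1],[[0.23,0.41,0.1],[0,0,0.8],-1],[[0.23,0.41,0.1],[0,0,0.8],-1],[[0.23,0.41,0.1],[0,0,0.8],-1],[[0.23,0.41,0.1],[0,0,0.8],-1]]'
python3 -m pendant '[[[0.23,0.41,0],[0,0,0.8],-1],[[0.23,0.41,0],[0,0,0.8],-1],[[0.23,0.41,0],[0,0,0.8],-1],[[0.23,0.41,0],[0,0,0.8],-1],[[0.23,0.41,0],[0,0,0.8],-1],[[0.23,0.41,0],[0,0,0.8],-1],[[0.23,0.41,0],[0,0,0.8],-1],[[0.23,0.41,0],[0,0,0.8],-1],[[0.23,0.42,0],[0,0,0.8],-1],[[0.23,0.42,0],[0,0,0.75],-1]]'
python3 -m pendant '[[[0,0,0],[0,0,0],-1],[[0,0,0],[0,0,0],-1],[[0,0,0],[0,0,0],-1],[[0,0,0],[0,0,0],-1],[[0,0,0],[0,0,0],-1],[[0,0,0],[0,0,0],-1],[[0,0,0],[0,0,0],-1],[[0,0,0],[0,0,0],-1],[[0,0,0],[0,0,0],-1],[[0,0,0],[0,0,0],-1]]'
python3 - <<'E'
from h import *
im,p=grab('wrist','w6'); b,q=grab('top','t6'); s,ps=grab('scene','s6'); o=bot.get_obs(); print(o['tool_pos'],o['tcp_rot'],o['contact_force'])
t0=cv2.imread('pics/t0.png').astype(int); D=np.abs(b.astype(int)-t0).sum(2)
print('bar region diff top',D[200:275,380:420].mean(), D[200:275,380:420].max())
# bar in top: dark grip & comparisons
for i,n in((t0,'0'),(b,'6')):
    m=(i[200:275,380:424].sum(2)<150); ys,xs=np.nonzero(m); print(n,m.sum(),xs.mean()+380,ys.mean()+200)
for X in [(616.5,-144,176),(621.8,-110,200),(626,-71,200)]: print(np.round(proj(p,X,True)),end=' ')
# dark pad blob + blue caps in wrist
blue=(im[...,0].astype(int)-im[...,2]>50); n,l,st,c=cv2.connectedComponentsWithStats(blue.astype(np.uint8)); print([(st[i,4],c[i].round(1)) for i in range(1,n) if st[i,4]>300])
E
```

```text
time: 14.82
tool_pos: [547.6, -267.3, 240.4]
tcp_rot: [3.141, -0.0, 0.564]
contact_force: [0.5, 0.6, 1.3]
grip_width: 0.3
finger_force: 0.0
time: 15.65
tool_pos: [616.6, -143.7, 240.2]
tcp_rot: [3.141, 0.0, 1.518]
contact_force: [-0.7, -0.2, 0.3]
grip_width: 0.3
finger_force: 0.0
time: 16.48
tool_pos: [616.4, -144.5, 239.1]
tcp_rot: [3.142, 0.0, 1.513]
contact_force: [-0.1, 0.8, 0.1]
grip_width: 0.4
finger_force: 0.0
[ 616.40924818 -144.38280094  239.10090132] [3.14151036e+00 1.51966426e-05 1.51362090e+00] [-0.10623917  0.08742527  0.23231513]
bar region diff top 38.565333333333335 369
0 141 393.3900709219858 250.86524822695037
6 113 393.75221238938053 251.63716814159292
[322. 219.] [327. 181.] [331. 115.] [(np.int32(5208), array([326. , 143.5])), (np.int32(652), array([481. , 238.5])), (np.int32(537), array([496.1, 305.3]))]
```

```bash
python3 - <<'E'
from h import *
g=cv2.cvtColor(cv2.imread('pics/w6.png'),cv2.COLOR_BGR2GRAY)
print('     ',list(range(276,372,5)))
for y in range(172,262,4): print(y,' '.join('%3d'%g[y,x] for x in range(276,372,5)))
p=load('w6')
for dz in [0]:
  for X in [(628.5,-144,176),(604.5,-144,176),(616.5,-132,176),(616.5,-156,176)]: print(np.round(proj(p,X,True)))
o=bot.get_obs()['tool_pos']; print('tip',proj(p,np.array(o)-[0,0,17],True))
E
```

```text
[276, 281, 286, 291, 296, 301, 306, 311, 316, 321, 326, 331, 336, 341, 346, 351, 356, 361, 366, 371]
172 237 237 235 237 132 217 219 195 191 194 191 193 189 191 188 174 234 235 239 238
176 235 237 233 240 145 218 203 193 195 194 192 191 186 190 181 174 233 236 238 235
180 233 236 233 238 119 188 189 195 188 190 189 194 191 195 185 181 232 235 236 235
184 236 237 233 237 123 188 191 195 187 186 192 188 191 193 192 170 232 234 236 235
188 235 236 236 237 235 183 185 189 191 191 194 192 188 184 195 228 233 233 236 231
192 234 236 231 235 234 148 183 186 194 192 191 192 190 180 189 234 231 233 233 231
196 235 237 234 232 233 223 189 187 187 194 194 190 183 191 220 229 231 233 234 232
200 237 238 237 223 235 223 230 186 190 190 192 188 195 201 231 230 232 233 233 231
204 139 145 142 150 144 139 147 150 114 160 157 168 202 232 229 230 230 233 233 230
208 135 144 137 139 139 139 145  46  17  16  11  32 203 232 230 231 230 234 234 229
212 143 146 144 139 140 137 134  22  23  13  22  17  78 156 154 128 135 133 138 136
216 144 143 138 141 141 138  50  20  20  16  14  18  34 137 137 136 137 136
[... 348 characters left out ...]
 144 146 138 135 141 141 137  93  84  53  81  91 141 236 229 230 231 229 233 232
240 128 127  98 135 123  87  91  88  79  53  65  88  86 104 140 169 197 197 201 196
244 132 129  92  96  86  91  89  89  79  57  57  86  88  86  89  88 219 211 213 205
248 136 130  86  92  89  91  87  92  78  57  60  87  88  90  91  92 207 208 213 206
252  56  54  39  44  49  47  47  45  61  60  50  48  48  43  44  43  76  97  93  80
256  17  14  18  16  14  18  17  14  63  56  45  20  14  18  12  16  11  19  16  13
260  19  23   6  23  14  16  22  25  63  60  36  16  13  26  17  17  19  21  16  13
[339. 218.]
[305. 220.]
[321. 203.]
[323. 235.]
tip (np.float64(321.78583898534555), np.float64(249.2759371059283))
```

The wrist pixels put the pad centre at about (322,220) against a predicted (322,219), so the hand is above the pad. Descend to just above it.

```bash
python3 -m pendant '[[[0,0,-0.3],[0,0,0],-1],[[0,0,-0.3],[0,0,0],-1],[[0,0,-0.3],[0,0,0],-1],[[0,0,-0.2],[0,0,0],-1],[[0,0,-0.15],[0,0,0],-1],[[0,0,-0.1],[0,0,0],-1],[[0,0,-0.05],[0,0,0],-1],[[0,0,0],[0,0,0],-1],[[0,0,0],[0,0,0],-1],[[0,0,0],[0,0,0],-1]]'
python3 -m pendant '[[[0,0,-0.02],[0,0,0],-1],[[0,0,-0.02],[0,0,0],-1],[[0,0,-0.02],[0,0,0],-1],[[0,0,-0.02],[0,0,0],-1],[[0,0,-0.02],[0,0,0],-1],[[0,0,-0.02],[0,0,0],-1],[[0,0,-0.02],[0,0,0],-1],[[0,0,-0.02],[0,0,0],-1],[[0,0,-0.02],[0,0,0],-1],[[0,0,-0.02],[0,0,0],-1]]'
```

```text
time: 17.47
tool_pos: [616.6, -144.5, 197.6]
tcp_rot: [3.141, 0.0, 1.514]
contact_force: [-0.1, -0.4, 0.1]
grip_width: 0.3
finger_force: 0.0
time: 18.3
tool_pos: [616.4, -144.4, 191.5]
tcp_rot: [3.141, 0.0, 1.514]
contact_force: [-0.6, 0.1, 4.0]
grip_width: 0.5
finger_force: 1.9
```

```bash
for i in 1; do python3 -m pendant '[[[0,0,-0.03],[0,0,0],-1],[[0,0,-0.03],[0,0,0],-1],[[0,0,-0.03],[0,0,0],-1],[[0,0,-0.03],[0,0,0],-1],[[0,0,-0.03],[0,0,0],-1],[[0,0,-0.03],[0,0,0],-1],[[0,0,-0.03],[0,0,0],-1],[[0,0,-0.03],[0,0,0],-1],[[0,0,-0.03],[0,0,0],-1],[[0,0,-0.03],[0,0,0],-1]]'; done
python3 -m pendant '[[[0,0,-0.03],[0,0,0],-1],[[0,0,-0.03],[0,0,0],-1],[[0,0,-0.03],[0,0,0],-1],[[0,0,-0.03],[0,0,0],-1],[[0,0,-0.03],[0,0,0],-1],[[0,0,-0.03],[0,0,0],-1],[[0,0,-0.03],[0,0,0],-1],[[0,0,-0.03],[0,0,0],-1],[[0,0,-0.03],[0,0,0],-1],[[0,0,-0.03],[0,0,0],-1]]'
```

```text
time: 19.13
tool_pos: [616.4, -144.4, 182.0]
tcp_rot: [3.141, 0.0, 1.514]
contact_force: [-1.2, 0.2, 3.3]
grip_width: 0.4
finger_force: 1.9
time: 19.97
tool_pos: [616.4, -144.4, 173.0]
tcp_rot: [3.141, 0.0, 1.514]
contact_force: [-0.3, 0.9, 3.0]
grip_width: 0.5
finger_force: 1.9
```

```bash
python3 -m pendant '[[[0,0,-0.03],[0,0,0],-1],[[0,0,-0.03],[0,0,0],-1],[[0,0,-0.03],[0,0,0],-1],[[0,0,-0.03],[0,0,0],-1],[[0,0,-0.03],[0,0,0],-1],[[0,0,-0.03],[0,0,0],-1],[[0,0,-0.03],[0,0,0],-1],[[0,0,-0.03],[0,0,0],-1],[[0,0,-0.02],[0,0,0],-1],[[0,0,-0.01],[0,0,0],-1]]'
python3 -m pendant '[[[0,0,-0.005],[0,0,0],-1],[[0,0,-0.005],[0,0,0],-1],[[0,0,-0.005],[0,0,0],-1],[[0,0,-0.005],[0,0,0],-1],[[0,0,-0.005],[0,0,0],-1],[[0,0,-0.005],[0,0,0],-1],[[0,0,-0.005],[0,0,0],-1],[[0,0,-0.005],[0,0,0],-1],[[0,0,-0.005],[0,0,0],-1],[[0,0,-0.005],[0,0,0],-1]]'
```

```text
time: 20.8
tool_pos: [616.4, -144.4, 164.9]
tcp_rot: [3.142, -0.0, 1.514]
contact_force: [-1.1, -0.3, 3.4]
grip_width: 0.7
finger_force: 1.8
time: 21.63
tool_pos: [616.4, -144.4, 163.5]
tcp_rot: [3.141, 0.0, 1.514]
contact_force: [-0.8, 0.4, 3.3]
grip_width: 0.5
finger_force: 1.8
```

```bash
python3 -m pendant '[[[0,0,-0.006],[0,0,0],-1],[[0,0,-0.006],[0,0,0],-1],[[0,0,-0.006],[0,0,0],-1],[[0,0,-0.006],[0,0,0],-1],[[0,0,-0.006],[0,0,0],-1],[[0,0,-0.006],[0,0,0],-1],[[0,0,-0.006],[0,0,0],-1],[[0,0,-0.006],[0,0,0],-1],[[0,0,-0.006],[0,0,0],-1],[[0,0,-0.006],[0,0,0],-1]]'
```

```text
time: 22.47
tool_pos: [616.4, -144.4, 161.7]
tcp_rot: [3.141, 0.0, 1.514]
contact_force: [-0.8, 0.7, 4.8]
grip_width: 0.6
finger_force: 1.8
```

```bash
python3 -c "
from h import *
import sys; sys.exit(bot.get_obs()['contact_force'][2]>6)" && python3 -m pendant '[[[0,0,-0.006],[0,0,0],-1],[[0,0,-0.006],[0,0,0],-1],[[0,0,-0.006],[0,0,0],-1],[[0,0,-0.006],[0,0,0],-1],[[0,0,-0.006],[0,0,0],-1],[[0,0,-0.006],[0,0,0],-1],[[0,0,-0.006],[0,0,0],-1],[[0,0,-0.006],[0,0,0],-1],[[0,0,-0.006],[0,0,0],-1],[[0,0,-0.006],[0,0,0],-1]]'
```

```text
False
```

```bash
python3 -c "
from h import *
import sys; sys.exit(bot.get_obs()['contact_force'][2]>6)" && python3 -m pendant '[[[0,0,-0.006],[0,0,0],-1],[[0,0,-0.006],[0,0,0],-1],[[0,0,-0.006],[0,0,0],-1],[[0,0,-0.006],[0,0,0],-1],[[0,0,-0.006],[0,0,0],-1],[[0,0,-0.006],[0,0,0],-1],[[0,0,-0.006],[0,0,0],-1],[[0,0,-0.006],[0,0,0],-1],[[0,0,-0.006],[0,0,0],-1],[[0,0,-0.006],[0,0,0],-1]]'
```

```text
False
```

```bash
python3 -m pendant '[[[0,0,-0.004],[0,0,0],-1],[[0,0,-0.004],[0,0,0],-1],[[0,0,-0.004],[0,0,0],-1],[[0,0,-0.004],[0,0,0],-1],[[0,0,-0.004],[0,0,0],-1],[[0,0,-0.004],[0,0,0],-1],[[0,0,-0.004],[0,0,0],-1],[[0,0,-0.004],[0,0,0],-1],[[0,0,-0.004],[0,0,0],-1],[[0,0,-0.004],[0,0,0],-1]]'
```

```text
time: 23.3
tool_pos: [616.4, -144.4, 160.5]
tcp_rot: [3.142, 0.0, 1.514]
contact_force: [-1.5, 0.1, 3.4]
grip_width: 0.7
finger_force: 1.7
```

Not there yet; I'll continue in guarded 1.8 mm steps.

```bash
cat > ok.py <<'E'
from plant import bot
import sys
f=float(bot.get_obs()['contact_force'][2]); print('F',round(f,1)); sys.exit(1 if f>6 else 0)
E
python3 -m pendant '[[[0,0,-0.006],[0,0,0],-1],[[0,0,-0.006],[0,0,0],-1],[[0,0,-0.006],[0,0,0],-1],[[0,0,-0.006],[0,0,0],-1],[[0,0,-0.006],[0,0,0],-1],[[0,0,-0.006],[0,0,0],-1],[[0,0,-0.006],[0,0,0],-1],[[0,0,-0.006],[0,0,0],-1],[[0,0,-0.006],[0,0,0],-1],[[0,0,-0.006],[0,0,0],-1]]'
python3 ok.py && python3 -m pendant '[[[0,0,-0.006],[0,0,0],-1],[[0,0,-0.006],[0,0,0],-1],[[0,0,-0.006],[0,0,0],-1],[[0,0,-0.006],[0,0,0],-1],[[0,0,-0.006],[0,0,0],-1],[[0,0,-0.006],[0,0,0],-1],[[0,0,-0.006],[0,0,0],-1],[[0,0,-0.006],[0,0,0],-1],[[0,0,-0.006],[0,0,0],-1],[[0,0,-0.006],[0,0,0],-1]]'
python3 ok.py && python3 -m pendant '[[[0,0,-0.006],[0,0,0],-1],[[0,0,-0.006],[0,0,0],-1],[[0,0,-0.006],[0,0,0],-1],[[0,0,-0.006],[0,0,0],-1],[[0,0,-0.006],[0,0,0],-1],[[0,0,-0.006],[0,0,0],-1],[[0,0,-0.006],[0,0,0],-1],[[0,0,-0.006],[0,0,0],-1],[[0,0,-0.006],[0,0,0],-1],[[0,0,-0.006],[0,0,0],-1]]'
```

```text
time: 24.13
tool_pos: [616.4, -144.4, 158.7]
tcp_rot: [3.142, -0.0, 1.514]
contact_force: [-0.9, -0.0, 4.2]
grip_width: 0.3
finger_force: 1.8
F 4.2
time: 24.97
tool_pos: [616.4, -144.4, 156.9]
tcp_rot: [3.142, 0.0, 1.514]
contact_force: [-0.6, -1.2, 3.8]
grip_width: 0.4
finger_force: 1.8
F 3.8
time: 25.8
tool_pos: [616.4, -144.4, 155.1]
tcp_rot: [3.141, 0.0, 1.514]
contact_force: [-0.7, 0.6, 4.4]
grip_width: 0.3
finger_force: 1.8
```

```bash
python3 -m pendant '[[[0,0,-0.006],[0,0,0],-1],[[0,0,-0.006],[0,0,0],-1],[[0,0,-0.006],[0,0,0],-1],[[0,0,-0.006],[0,0,0],-1],[[0,0,-0.006],[0,0,0],-1],[[0,0,-0.006],[0,0,0],-1],[[0,0,-0.006],[0,0,0],-1],[[0,0,-0.006],[0,0,0],-1],[[0,0,-0.006],[0,0,0],-1],[[0,0,-0.006],[0,0,0],-1]]'
python3 ok.py && python3 -m pendant '[[[0,0,-0.006],[0,0,0],-1],[[0,0,-0.006],[0,0,0],-1],[[0,0,-0.006],[0,0,0],-1],[[0,0,-0.006],[0,0,0],-1],[[0,0,-0.006],[0,0,0],-1],[[0,0,-0.006],[0,0,0],-1],[[0,0,-0.006],[0,0,0],-1],[[0,0,-0.006],[0,0,0],-1],[[0,0,-0.006],[0,0,0],-1],[[0,0,-0.006],[0,0,0],-1]]'
python3 ok.py && python3 -m pendant '[[[0,0,-0.006],[0,0,0],-1],[[0,0,-0.006],[0,0,0],-1],[[0,0,-0.006],[0,0,0],-1],[[0,0,-0.006],[0,0,0],-1],[[0,0,-0.006],[0,0,0],-1],[[0,0,-0.006],[0,0,0],-1],[[0,0,-0.006],[0,0,0],-1],[[0,0,-0.006],[0,0,0],-1],[[0,0,-0.006],[0,0,0],-1],[[0,0,-0.006],[0,0,0],-1]]'
```

```text
time: 26.63
tool_pos: [616.4, -144.4, 153.3]
tcp_rot: [3.142, 0.0, 1.514]
contact_force: [-1.0, -0.2, 3.5]
grip_width: 0.4
finger_force: 1.8
F 3.5
time: 27.47
tool_pos: [616.4, -144.4, 151.5]
tcp_rot: [3.142, 0.0, 1.514]
contact_force: [-0.5, -0.6, 3.6]
grip_width: 0.0
finger_force: 1.8
F 3.6
time: 28.3
tool_pos: [616.4, -144.4, 149.7]
tcp_rot: [3.142, -0.0, 1.514]
contact_force: [-0.4, -0.1, 3.9]
grip_width: -0.0
finger_force: 1.8
```

```bash
python3 -m pendant '[[[0,0,-0.006],[0,0,0],-1],[[0,0,-0.006],[0,0,0],-1],[[0,0,-0.006],[0,0,0],-1],[[0,0,-0.006],[0,0,0],-1],[[0,0,-0.006],[0,0,0],-1],[[0,0,-0.006],[0,0,0],-1],[[0,0,-0.006],[0,0,0],-1],[[0,0,-0.006],[0,0,0],-1],[[0,0,-0.006],[0,0,0],-1],[[0,0,-0.006],[0,0,0],-1]]'
python3 ok.py && python3 -m pendant '[[[0,0,-0.006],[0,0,0],-1],[[0,0,-0.006],[0,0,0],-1],[[0,0,-0.006],[0,0,0],-1],[[0,0,-0.006],[0,0,0],-1],[[0,0,-0.006],[0,0,0],-1],[[0,0,-0.006],[0,0,0],-1],[[0,0,-0.006],[0,0,0],-1],[[0,0,-0.006],[0,0,0],-1],[[0,0,-0.006],[0,0,0],-1],[[0,0,-0.006],[0,0,0],-1]]'
python3 ok.py && python3 -m pendant '[[[0,0,-0.006],[0,0,0],-1],[[0,0,-0.006],[0,0,0],-1],[[0,0,-0.006],[0,0,0],-1],[[0,0,-0.006],[0,0,0],-1],[[0,0,-0.006],[0,0,0],-1],[[0,0,-0.006],[0,0,0],-1],[[0,0,-0.006],[0,0,0],-1],[[0,0,-0.006],[0,0,0],-1],[[0,0,-0.006],[0,0,0],-1],[[0,0,-0.006],[0,0,0],-1]]'
```

```text
time: 29.13
tool_pos: [616.4, -144.4, 147.9]
tcp_rot: [3.141, 0.0, 1.514]
contact_force: [-1.7, 0.2, 3.8]
grip_width: 0.6
finger_force: 1.8
F 3.8
time: 29.97
tool_pos: [616.4, -144.4, 146.7]
tcp_rot: [3.141, 0.0, 1.514]
contact_force: [-2.8, 0.7, 7.6]
grip_width: 0.2
finger_force: 3.8
F 7.6
```

```bash
python3 -m pendant '[[[0,0,-0.003],[0,0,0],-1],[[0,0,-0.003],[0,0,0],-1],[[0,0,-0.003],[0,0,0],-1],[[0,0,-0.003],[0,0,0],-1],[[0,0,-0.003],[0,0,0],-1],[[0,0,-0.003],[0,0,0],-1],[[0,0,-0.003],[0,0,0],-1],[[0,0,-0.003],[0,0,0],-1],[[0,0,-0.003],[0,0,0],-1],[[0,0,-0.003],[0,0,0],-1]]'
```

```text
time: 30.8
tool_pos: [616.4, -144.4, 146.3]
tcp_rot: [3.141, 0.0, 1.514]
contact_force: [-2.3, 1.3, 9.4]
grip_width: 0.5
finger_force: 5.0
```

```bash
python3 -m pendant '[[[0,0,-0.006],[0,0,0],-1],[[0,0,-0.006],[0,0,0],-1],[[0,0,-0.006],[0,0,0],-1],[[0,0,-0.006],[0,0,0],-1],[[0,0,-0.006],[0,0,0],-1],[[0,0,-0.006],[0,0,0],-1],[[0,0,-0.006],[0,0,0],-1],[[0,0,-0.006],[0,0,0],-1],[[0,0,-0.006],[0,0,0],-1],[[0,0,-0.006],[0,0,0],-1]]'
```

```text
time: 31.63
tool_pos: [616.5, -144.4, 145.5]
tcp_rot: [3.14, 0.001, 1.514]
contact_force: [-5.6, 1.8, 16.9]
grip_width: 0.6
finger_force: 7.9
```

```bash
python3 -m pendant '[[[0,0,0],[0,0,0],-1],[[0,0,0],[0,0,0],-1],[[0,0,0],[0,0,0],-1],[[0,0,0],[0,0,0],-1],[[0,0,0],[0,0,0],-1],[[0,0,0],[0,0,0],-1],[[0,0,0],[0,0,0],-1],[[0,0,0],[0,0,0],-1],[[0,0,0],[0,0,0],-1],[[0,0,0],[0,0,0],-1]]'
python3 -m pendant '[[[0,0,0.02],[0,0,0],-1],[[0,0,0.02],[0,0,0],-1],[[0,0,0.03],[0,0,0],-1],[[0,0,0.05],[0,0,0],-1],[[0,0,0.1],[0,0,0],-1],[[0,0,0.2],[0,0,0],-1],[[0,0,0.4],[0,0,0],-1],[[0,0,0.6],[0,0,0],-1],[[0,0,0.6],[0,0,0],-1],[[0,0,0.4],[0,0,0],-1]]'
python3 - <<'E'
from h import *
b,q=grab('top','t7'); im,p=grab('wrist','w7'); a,_=grab('scene','s7')
def blobs(m,n=60):
    k,l,st,c=cv2.connectedComponentsWithStats(m.astype(np.uint8)); return [(int(st[i,4]),c[i].round(1).tolist()) for i in range(1,k) if st[i,4]>n]
for t in('s0','s7'):
    i=cv2.imread(f'pics/{t}.png').astype(int)[150:240,240:340]; print(t,blobs((i[...,0]-i[...,2]>40)&(i.sum(2)>330)))
for t in('t0','t7'):
    i=cv2.imread(f'pics/{t}.png').astype(int)[200:275,375:424]; print(t,blobs(i.sum(2)<150,20))
for t in('s0','s7'):
    i=cv2.imread(f'pics/{t}.png').astype(int)[165:220,365:415]; print(t,blobs(i.sum(2)<150,20))
E
```

```text
time: 32.47
tool_pos: [616.5, -144.4, 145.5]
tcp_rot: [3.14, 0.001, 1.514]
contact_force: [-5.4, 0.4, 15.6]
grip_width: 0.7
finger_force: 7.5
time: 33.3
tool_pos: [616.8, -144.6, 218.0]
tcp_rot: [3.14, 0.001, 1.514]
contact_force: [0.7, -0.4, 0.8]
grip_width: 0.4
finger_force: 0.0
s0 [(91, [25.7, 9.2]), (288, [41.9, 42.2])]
s7 [(91, [25.7, 9.2]), (274, [42.5, 55.8])]
t0 [(34, [4.9, 15.3]), (123, [20.0, 56.0])]
t7 [(24, [5.5, 14.8]), (95, [20.5, 56.3])]
s0 [(163, [33.8, 37.4])]
s7 [(882, [24.6, 24.0])]
```

```bash
python3 -c "
from plant import bot
print(bot.close_job())"
```

```text
the job is handed in; nothing more can be done
None
```

The job is handed in, with no verdict returned: I saw the pawl thrown back, laid the bar at its old spot, and pressed the platform onto its stop at about 16 N; cups and bar passed only a rough image check at the end.

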